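# Fit the crank to the slab clamp and close it

## Robot

A 6-joint arm with a two-finger parallel gripper is mounted at the origin on a cart in front of the work surface, level with it; the furniture and walls round the work are solid. World frame = base frame: x ahead of the robot, y to its left, z up, the work surface at z = 0. Lengths are in mm, angles in rad, forces in N, time in s.
With the tool pointing down it reaches from about 350 to 775 mm from the base axis. Payload 7.3 kg.
Tool frame: the origin (TCP) lies at the very end of the fingers, on their centre line; the grasp point (between the pads) lies 19 mm behind it; z points along the fingers, y is the direction in which the jaws open and shut (so a half turn about z gives the same grasp; the last joint's range is limited). The gripper opens to 92 mm and grips with 3 to 60 N. Pads are 19 mm wide; open, the fingers measure 130 mm over their backs; the gripper's body (75 mm by 190 mm) begins 47 mm behind the grasp point.
Start: joints at [1.085, 0.342, 1.524, -0, 1.275, -0.146], TCP at [174.968, 495.006, 226.741] pointing down, gripper open.
Joint ranges: [-2.53, 2.53], [-0.77, 2.02], [0.04, 2.7], [-1, 4.14], [0.28, 2.66], [-3.11, 3.11]. Speed limits (rad/s): [2.57, 2.57, 3.14, 3.14, 3.14, 3.14].

## Interface

Orientations are given as [roll, pitch, yaw] about the fixed x, y, z axes, in that order (R = Rz(yaw) Ry(pitch) Rx(roll)).
In Python, from plant import bot gives the robot as it stands.
- The arm moves only by the tool arm_command, never from a script. Its argument "targets" is a list of rows, each an object of numbers: "x", "y", "z": the shift along the world's x, y, z in cm; "roll": the turn about the world's z in rad. In form: [{"x": .., "y": .., "z": .., "roll": ..}, ...]. A call has 1 to 8 rows; each row is the pose to reach, as a shift and turn from the pose commanded when the call began; what a row does not reach only later rows make up. A row lasts 1/12 s, in which the tool goes at most 41.7 mm and 7.16 degrees, less where a joint would pass 70% of its speed; a pose out of reach is approached as far as the arm can. A call with a gripper value outside its range is refused whole. "fingers" is the opening, from 0 (shut) to 1 (fully open), set as the call begins (left out, the last holds). The fingers move at their own pace and stop on an object; the grip force is fixed at half the most. Time passes only in rows, so rows that repeat a pose let the fingers close. It gives the time, the measured TCP pose, the force and the opening at its end, in the units of the state.
- bot.get_obs(): the state, without advancing time (a new reading comes with each control period).
- bot.capture(name): name is "side" or "top"; returns a dict with "img" (400x640x3 uint8, blue, green, red), "fx", "fy", "cx", "cy" (pixels), "k1" (the pictures are not rectified: a ray, as slopes to the right and down, at radius r is drawn at 1 + k1 r^2 times it, then the intrinsics apply), "position" and "rotation" of the camera in the world. Camera axes: x right, y down, z forward; pixel columns grow to the right and rows downward; lengths in mm; the calibration is good to about 2 mm. A picture is of the moment at which its call begins. There is no depth.
- bot.close_job(): hands the job in, once; it reports no verdict.
The state is a dict: "time": time; "joint_positions": joint angles; "dq": joint speeds; "tau": joint torques, N m; "tool_pos": TCP position; "tcp_rot": TCP orientation; "contact_force": force on the tool from outside, world axes, zero at the start; "moment": the same for the moment, N m; "grip_width": finger opening in mm.
Only numpy, scipy, OpenCV 4.12 (cv2) and the standard library are available. Lean on these libraries where they do the work, as an engineer would, in place of code of your own. Each camera call takes 0.05 s, during which the arm holds its last target.

## Task

Clamp the granite punching slab: set the loose one-armed crank down over the tee bar on top of the clamp's spindle, so that its forked foot sits fully home on the flange, then turn it clockwise (seen from above) until the clamp foot is down on the slab. Leave the crank sitting upright on the spindle, and leave the small T-key standing where it is.

Things in the scene. Friction and masses are not known exactly. Their poses are not given: they have to be found in the camera images.
- crank_center (a point): Steel crank, 0.3 kg, standing. Point on its axis, mid-height of its flat arm (grip here across it), 76 mm above its underside; z up. Arm 14 wide, 16 high, from x -18 to +90 mm; knob at x 80, top 30 mm above the point. Stem 20 thick; fork from 32 mm below the point: two jaws 60 long parallel to x, 45 wide outside; slot between them 22 wide, mouth 34 wide, roof 42 mm below the point.
- bar (a point): Tee bar on the clamp's spindle by the granite slab: centre of its top edge, 100 mm above the table. Bar 56 mm long (x), 8 thick, on a 14 mm post; z up. Round flange, 92 mm wide, 30 mm below the point. The crank's slot goes over it, arm along the bar either way; fully home, crank_center is 46 mm above this point. 7 mm side play: the crank turns up to 0.25 rad before it drives the bar.
- spindle (a joint): Turn of the spindle, rad, growing clockwise seen from above; stop at 1.05; stays where left (friction 0.1 N m). Starts at 0 to 0.1 with the clamp's steel foot plate raised about 10 mm over the slab; each rad lowers it 14 mm. Its thick rubber pad meets the slab at 0.75; turned on, to 0.8 or 0.9, the pad gives a little.
- tkey_center (a point): Small steel T-key, standing, 86 mm tall, round 36 mm socket foot, 87 mm cross bar (along x) on top. Does not fit the bar; to be left alone. Point on its axis, 43 mm above its underside; z up.
Things that resemble listed ones, but are neither listed nor needed, are in the scene too. What is shaped like the part that bears crank_center but red or turquoise is not meant.

How it is judged:
By the outcome, as a careful person would: the job done as asked, in the order asked, and still so for the second after the job is handed in, with the robot touching nothing.
It also fails if it takes over 40 s, if anything falls off the work surface, if the arm or the gripper's body presses on something with over 40 N, if the wrist force passes 120 N, or if a joint passes its speed limit or range.

## Working session

There is one attempt and no reset: what is moved stays moved. The work goes in short steps, Python scripts to look and compute and a tool call to move; the robot and the scene stay as the last step left them, time stands still between calls to the robot, and variables do not carry over. Pictures are saved under pics/ and viewed, and the job is handed in when it is done.

Besides the shell and the picture viewer there is one more tool, called after "Emit:" in YAML: its name, and indented under it one key for each argument. arm_command: Moves the arm, as the interface text tells. Its arguments: {"type":"object","properties":{"targets":{"type":"array","items":{"type":"object","properties":{"x":{"type":"number"},"y":{"type":"number"},"z":{"type":"number"},"roll":{"type":"number"}}}},"fingers":{"type":"number"}},"required":["targets"]}

```bash
mkdir -p pics; ls; python3 - <<'E'
from plant import bot
import cv2
o=bot.get_obs();print(o)
for n in("side","top"):
    c=bot.capture(n);cv2.imwrite(f"pics/{n}0.png",c["img"]);print({k:v for k,v in c.items() if k!="img"})
E
```

```text
pics
{'time': 0.0, 'joint_positions': array([ 1.08499353e+00,  3.42711454e-01,  1.52498786e+00,  1.22870718e-05,
        1.27538072e+00, -1.46006821e-01]), 'dq': array([-2.10170819e-05,  5.25355758e-04, -1.82546932e-04, -1.13072199e-03,
       -6.63118062e-04, -5.43763139e-04]), 'tau': array([ 5.08998983e-04, -4.31231582e+01, -2.44217920e+01,  7.17360084e-02,
        5.59050974e-02, -1.51957056e-04]), 'tool_pos': array([174.77556892, 494.64281991, 226.06097962]), 'tcp_rot': array([-3.14012282e+00, -2.28020282e-04,  2.80179293e+00]), 'contact_force': array([ 0.19677347, -0.67795461, -0.259886  ]), 'moment': array([0.02180674, 0.01301894, 0.02738054]), 'grip_width': 91.80550850696451}
{'fx': 442.50028720183775, 'fy': 442.50028720183775, 'cx': 325.2856561822582, 'cy': 201.00619956975675, 'k1': -0.0984957391483069, 'position': array([ 217.56953493, -930.0453379 ,  554.49019198]), 'rotation': array([-2.04167086,  0.0038073 , -0.35573114])}
{'fx': 407.3949587172663, 'fy': 407.3949587172663, 'cx': 325.92022163466703, 'cy': 197.75698227186928, 'k1': -0.005301006099423576, 'position': array([ 413.71470461, -105.08252661,  956.25696627]), 'rotation': array([-3.03567612,  0.0224004 , -1.58508494])}
```

View pics/side0.png

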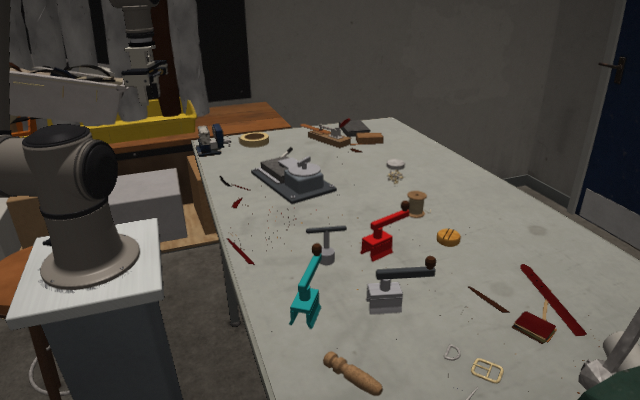

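View pics/top0.png

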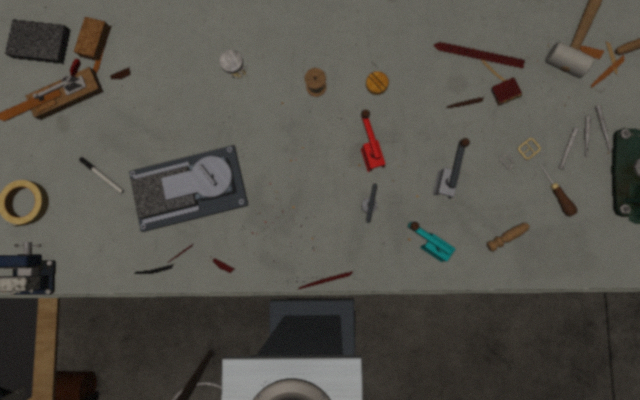

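The side view shows a grey crank at (385,290) and the clamp at (300,170). The top view shows the crank at (447,180) and the clamp at (212,175). Lookalikes in the top view are a red crank at (373,155), a turquoise crank at (437,245) and the T-key at (371,203). I choose the grey one and will check it in close crops.

```bash
python3 - <<'E'
import cv2,numpy as np
s=cv2.imread("pics/side0.png");t=cv2.imread("pics/top0.png")
def crop(i,x,y,w,h,f):return cv2.resize(i[y:y+h,x:x+w],(w*f,h*f),interpolation=cv2.INTER_CUBIC)
cv2.imwrite("pics/c1.png",np.hstack([crop(s,350,245,100,75,4),crop(t,410,125,100,75,4)]))
cv2.imwrite("pics/c2.png",np.hstack([crop(s,245,140,100,75,4),crop(t,150,135,100,75,4)]))
E
```

```text
(no output)
```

View pics/c1.png

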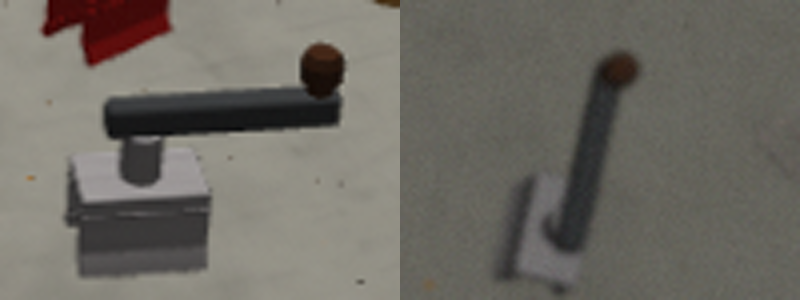

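View pics/c2.png

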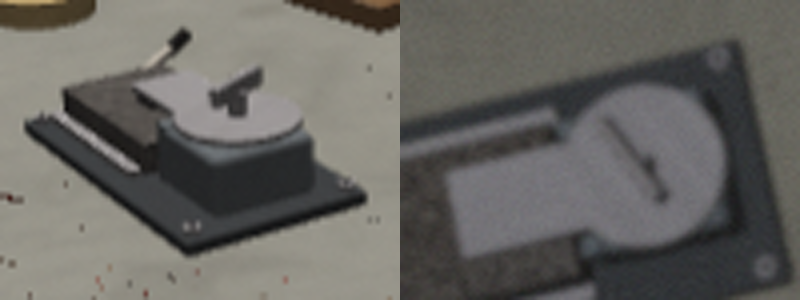

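```bash
cat > h.py <<'E'
import cv2,numpy as np
from scipy.spatial.transform import Rotation as R
CAM={'side':dict(f=442.50028720183775,cx=325.2856561822582,cy=201.00619956975675,k1=-0.0984957391483069,p=[217.56953493,-930.0453379,554.49019198],r=[-2.04167086,0.0038073,-0.35573114]),
'top':dict(f=407.3949587172663,cx=325.92022163466703,cy=197.75698227186928,k1=-0.005301006099423576,p=[413.71470461,-105.08252661,956.25696627],r=[-3.03567612,0.0224004,-1.58508494])}
def ray(n,u,v):
    c=CAM[n];K=np.array([[c['f'],0,c['cx']],[0,c['f'],c['cy']],[0,0,1.]])
    a=cv2.undistortPoints(np.array([[[u,v]]],float),K,np.array([c['k1'],0,0,0.]))[0,0]
    d=R.from_euler('xyz',c['r']).as_matrix()@np.array([a[0],a[1],1.]);return np.array(c['p']),d/np.linalg.norm(d)
def plane(n,u,v,z):
    p,d=ray(n,u,v);return p+d*(z-p[2])/d[2]
def tri(s,t):
    p,d=ray('side',*s);q,e=ray('top',*t)
    a=np.linalg.lstsq(np.c_[d,-e],q-p,rcond=None)[0]
    A=p+a[0]*d;B=q+a[1]*e;return (A+B)/2,np.linalg.norm(A-B)
def proj(n,P):
    c=CAM[n];K=np.array([[c['f'],0,c['cx']],[0,c['f'],c['cy']],[0,0,1.]])
    M=R.from_euler('xyz',c['r']).as_matrix().T
    return cv2.projectPoints(np.array([P],float),cv2.Rodrigues(M)[0],-M@np.array(c['p']),K,np.array([c['k1'],0,0,0.]))[0][0,0]
E
python3 - <<'E'
from h import *
t=cv2.imread("pics/top0.png");s=cv2.imread("pics/side0.png")
def show(i,x,y,w,h,thr):
    g=i[y:y+h,x:x+w].max(2)
    m=(g<thr).astype(np.uint8)
    n,l,st,ce=cv2.connectedComponentsWithStats(m)
    for k in range(1,n):
        if st[k,4]>15:
            pts=np.argwhere(l==k)[:,::-1].astype(np.float32)+[x,y]
            print(st[k,4],cv2.minAreaRect(pts.astype(np.float32)),pts.min(0),pts.max(0))
print(np.sort(t[125:200,430:480].max(2).ravel())[::300])
for thr in(60,75,85): print(thr);show(t,430,125,50,75,thr)
print('bar')
for thr in(80,100): print(thr);show(t,190,155,35,40,thr)
print('side')
for thr in(50,65,80): print(thr);show(s,365,245,85,38,thr)
E
```

```text
[ 29  53  80  94  97  98  99 100 101 101 102 103 106]
60
354 ((456.9473876953125, 162.66622924804688), (9.78805160522461, 50.590972900390625), 17.592424392700195) [446. 139.] [468. 187.]
18 ((437.30767822265625, 187.4615478515625), (1.5689290761947632, 11.374736785888672), 11.309932708740234) [436. 182.] [439. 193.]
75
443 ((457.35638427734375, 162.4546356201172), (11.09167194366455, 51.84477996826172), 17.52556800842285) [446. 138.] [469. 187.]
102 ((438.4054260253906, 181.56756591796875), (5.260767459869385, 25.975038528442383), 9.462322235107422) [434. 169.] [443. 194.]
85
505 ((457.5000305175781, 162.5), (12.649110794067383, 53.12626266479492), 18.434947967529297) [445. 137.] [470. 188.]
144 ((437.8752746582031, 181.91482543945312), (7.476264476776123, 26.977603912353516), 7.765164852142334) [433. 169.] [443. 195.]
20 ((448.7500305175781, 196.75003051757812), (6.324554920196533, 3.4785051345825195), 18.434947967529297) [446. 195.] [452. 199.]
bar
80
136 ((207.0, 160.0), (10.0, 34.0), 90.0) [190. 155.] [224. 165.]
100
183 ((207.0, 162.5), (15.0, 34.0), 90.0) [190. 155.] [224. 170.]
95 ((209.46792602539062, 173.83773803710938), (25.80171012878418, 5.646839141845703), 55.61965560913086) [200. 164.] [217. 185.]
18 ((221.0, 192.0), (4.0, 6.0), 90.0) [218. 190.] [224. 194.]
28 ((195.0, 193.0), (10.0, 2.0), 0.0) [190. 192.] [200. 194.]
side
50
453 ((405.5928955078125, 268.8937683105469), (17.028867721557617, 59.86711502075195), 86.18592071533203) [376. 259.] [435. 279.]
65
93 ((377.0, 249.5), (24.0, 9.0), 0.0) [365. 245.] [389. 254.]
577 ((405.9107666015625, 270.2384033203125), (18.24587631225586, 60.86903762817383), 81.46923065185547) [376. 258.] [435. 282.]
80
192 ((378.0, 252.5), (15.0, 26.0), 90.0) [365. 245.] [391. 260.]
706 ((405.7721862792969, 269.4504089355469), (20.222686767578125, 60.78321838378906), 82.05652618408203) [376. 256.] [435. 282.]
```

```bash
python3 - <<'E'
from h import *
s=cv2.imread("pics/side0.png");t=cv2.imread("pics/top0.png")
def crop(i,x,y,w,h,f):return np.clip(cv2.resize(i[y:y+h,x:x+w],(w*f,h*f),interpolation=cv2.INTER_CUBIC)*1.5,0,255)
cv2.imwrite("pics/c3.png",np.hstack([crop(s,290,148,32,32,12),crop(t,194,158,32,32,12)]))
k,e=tri((430.2,262),(464.75,142.2));print('knob',k,e)
print('bar',tri((304,160.5),(209.2,174)))
b=plane('top',452.7,186.5,84);print('butt',b)
for q in((452.8,186.5),(463.5,145)):print(plane('top',*q,84))
print('butt tri',tri((376.8,271),(452.7,186.5)))
E
```

```text
knob [ 618.93623961 -384.61205837   99.88438364] 0.4179444899005031
bar (array([559.71194963, 162.74525761,  98.75220402]), np.float64(1.8068719805023603))
butt [ 526.49635079 -359.31988384   84.        ]
[ 526.49267976 -359.53322998   84.        ]
[ 616.80472875 -386.89131057   84.        ]
butt tri (array([ 526.03702518, -358.46258293,   86.80725463]), np.float64(0.20291675361281628))[ WARN:0@0.721] global loadsave.cpp:1063 imwrite_ Unsupported depth image for selected encoder is fallbacked to CV_8U.
```

View pics/c3.png

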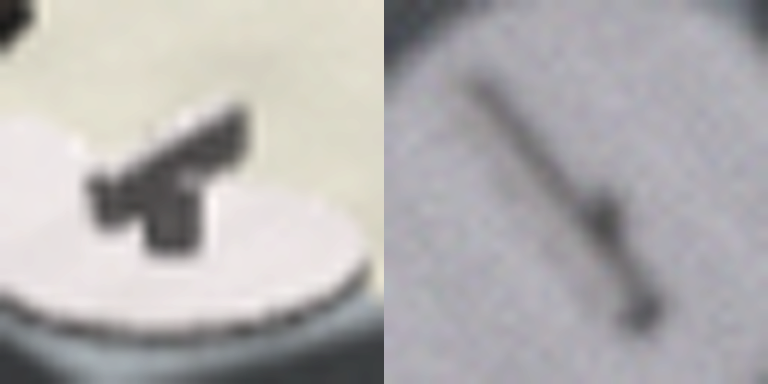

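```bash
python3 - <<'E'
from h import *
t=cv2.imread("pics/top0.png")
print('edge',tri((304.7,159.5),(207.2,174.3)))
for a in ((463,85),(625,320)):print(plane('top',194+(a[0]-384+.5)/12-.5,158+(a[1]+.5)/12-.5,100))
s=lambda u,v:(290+(u+.5)/12-.5,148+(v+.5)/12-.5)
for a in ((122,185),(242,103),(88,178)):print('s',plane('side',*s(*a),100))
# flange boundary by radial edges
g=cv2.GaussianBlur(t[...,1],(0,0),1).astype(float)
c0=np.array([212,173.]);P=[]
for a in np.radians(np.r_[-110:80:5]):
    r=np.arange(14,28,.25);x=c0[0]+r*np.cos(a);y=c0[1]+r*np.sin(a)
    p=cv2.remap(g.astype(np.float32),x[None].astype(np.float32),y[None].astype(np.float32),1)[0]
    i=np.argmin(np.gradient(p));P.append([x[i],y[i],r[i],np.degrees(a)])
P=np.array(P)
W=np.array([plane('top',*p[:2],70)[:2] for p in P])
from scipy.optimize import least_squares
f=least_squares(lambda q:np.hypot(*(W-q[:2]).T)-46,[555,160],loss='soft_l1')
f2=least_squares(lambda q:np.hypot(*(W-q[:2]).T)-q[2],[555,160,46],loss='soft_l1')
print(f.x,f2.x,np.round(f.fun,1))
E
```

```text
edge (array([560.8340572 , 166.16110055, 100.07224927]), np.float64(2.136904944118714))
[581.13150144 182.12161096 100.        ]
[538.13181607 152.25573853 100.        ]
s [541.35081633 146.82101516 100.        ]
s [583.23320897 185.80032628 100.        ]
s [535.37255597 153.67211672 100.        ]
[561.20127876 169.44885566] [561.39060861 168.9932189   45.61107057] [-0.5 -0.7  0.1 -0.2 -0.5  0.2 -1.9 -0.1 -0.1 -0.1  1.   1.   2.   0.2
 -0.   0.3  0.1 -0.7  0.1  0.4 -1.1  0.2 -0.8 -0.6 -0.5  0.1  0.7  1.3
  0.2 -0.4 -0.5 -0.6 -0.1 -0.2  0.8  1.2 -0.5 -1.2]
```

Checked in the crops: the grey crank stands with its arm pointing along about -0.28 rad, axis near (543,-364). The bar centre is near (560,169.5) with z about 100, running along about 0.63 rad. The flange circle gives (561,169), which agrees. The stem is thicker than the arm, so I'll grip the arm 24 mm out from the axis.

Emit:
arm_command:
  targets:
    - {"x": 13, "y": -28.8, "z": -2.2, "roll": 0.02}
    - {"x": 13, "y": -28.8, "z": -2.2, "roll": 0.02}
    - {"x": 13, "y": -28.8, "z": -2.2, "roll": 0.02}
    - {"x": 13, "y": -28.8, "z": -2.2, "roll": 0.02}
    - {"x": 13, "y": -28.8, "z": -2.2, "roll": 0.02}
    - {"x": 13, "y": -28.8, "z": -2.2, "roll": 0.02}
    - {"x": 13, "y": -28.8, "z": -2.2, "roll": 0.02}
    - {"x": 13, "y": -28.8, "z": -2.2, "roll": 0.02}
  fingers: 1

```text
time: 0.77
tool_pos: [305.4, 204.1, 204.4]
tcp_rot: [-3.141, 0.0, 2.821]
contact_force: [0.8, 0.2, 0.4]
grip_width: 91.6
```

Emit:
arm_command:
  targets:
    - {"x": 13, "y": -28.8, "z": -2.2, "roll": 0.02}
    - {"x": 13, "y": -28.8, "z": -2.2, "roll": 0.02}
    - {"x": 13, "y": -28.8, "z": -2.2, "roll": 0.02}
    - {"x": 13, "y": -28.8, "z": -2.2, "roll": 0.02}
    - {"x": 13, "y": -28.8, "z": -2.2, "roll": 0.02}
    - {"x": 13, "y": -28.8, "z": -2.2, "roll": 0.02}
    - {"x": 13, "y": -28.8, "z": -2.2, "roll": 0.02}
    - {"x": 13, "y": -28.8, "z": -2.2, "roll": 0.02}

```text
time: 1.43
tool_pos: [436.0, -84.6, 182.3]
tcp_rot: [-3.141, 0.001, 2.84]
contact_force: [0.3, 0.5, -0.5]
grip_width: 91.9
```

Emit:
arm_command:
  targets:
    - {"x": 13, "y": -28.8, "z": -2.2, "roll": 0.02}
    - {"x": 13, "y": -28.8, "z": -2.2, "roll": 0.02}
    - {"x": 13, "y": -28.8, "z": -2.2, "roll": 0.02}
    - {"x": 13, "y": -28.8, "z": -2.2, "roll": 0.02}
    - {"x": 13, "y": -28.8, "z": -2.2, "roll": 0.02}
    - {"x": 13, "y": -28.8, "z": -2.2, "roll": 0.02}
    - {"x": 13, "y": -28.8, "z": -2.2, "roll": 0.02}
    - {"x": 13, "y": -28.8, "z": -2.2, "roll": 0.02}

```text
time: 2.1
tool_pos: [565.3, -372.6, 159.3]
tcp_rot: [-3.141, -0.0, 2.86]
contact_force: [-1.0, -0.2, 0.8]
grip_width: 91.8
```

```bash
python3 - <<'E'
from h import *
from plant import bot
c=bot.capture("side")["img"];o=bot.get_obs();print(o['tool_pos'],o['tcp_rot'])
t=bot.capture("top")["img"]
f=lambda i,x,y,w,h,k:cv2.resize(i[y:y+h,x:x+w],(w*k,h*k),interpolation=cv2.INTER_CUBIC)
cv2.imwrite("pics/a1.png",np.hstack([f(c,340,180,130,150,3),f(t,400,100,130,150,3)]))
E
```

```text
[ 565.78597955 -375.54217317  158.38635545] [-3.13997581e+00  4.90739515e-04  2.85818001e+00]
```

View pics/a1.png

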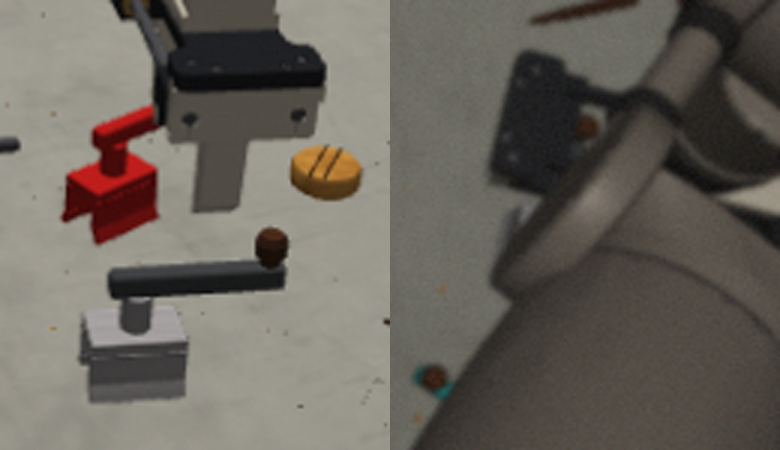

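The crank is undisturbed below the open fingers, at crop (135,310). The measured y is a few mm off the command, so I'll let the arm settle first.

Emit:
arm_command:
  targets:
    - {"x": 0, "y": 0, "z": 0, "roll": 0}
    - {"x": 0, "y": 0, "z": -2, "roll": 0}

```text
time: 2.37
tool_pos: [566.3, -369.4, 144.2]
tcp_rot: [-3.14, 0.006, 2.862]
contact_force: [0.9, 0.0, 1.0]
grip_width: 91.6
```

```bash
python3 - <<'E'
from plant import bot
o=bot.get_obs();print(o['tool_pos'],o['tcp_rot'],o['dq'],o['joint_positions'])
E
```

```text
[ 566.33638172 -369.42681471  144.21014434] [-3.13950954  0.00578791  2.86207659] [ 1.27928481e-02  2.02376332e-01  3.80237701e-01  6.52287343e-04
 -5.68330681e-01  1.04029690e-04] [-6.91420890e-01  6.83039496e-01  1.17817663e+00  4.26962102e-04
  1.27423876e+00 -1.98281864e+00]
```

Emit:
arm_command:
  targets:
    - {"x": 0, "y": 0, "z": -3, "roll": 0}
    - {"x": 0, "y": 0, "z": -5.5, "roll": 0}
    - {"x": 0, "y": 0, "z": -7, "roll": 0}
    - {"x": 0, "y": 0, "z": -8, "roll": 0}
    - {"x": 0, "y": 0, "z": -8, "roll": 0}
    - {"x": 0, "y": 0, "z": -8, "roll": 0}

```text
time: 2.87
tool_pos: [565.1, -368.3, 61.4]
tcp_rot: [3.141, 0.0, 2.863]
contact_force: [1.5, -1.0, 0.8]
grip_width: 91.9
```

```bash
python3 - <<'E'
from h import *
from plant import bot
c=bot.capture("side")["img"];o=bot.get_obs();print(o['tool_pos'],o['tcp_rot'],o['contact_force'])
f=lambda i,x,y,w,h,k:cv2.resize(i[y:y+h,x:x+w],(w*k,h*k),interpolation=cv2.INTER_CUBIC)
cv2.imwrite("pics/a2.png",f(c,340,200,130,130,4))
E
```

```text
[ 565.56885393 -368.90520459   62.20740507] [-3.14096097e+00  1.74682709e-03  2.86236125e+00] [-0.07728886  0.16323788  0.70947796]
```

View pics/a2.png

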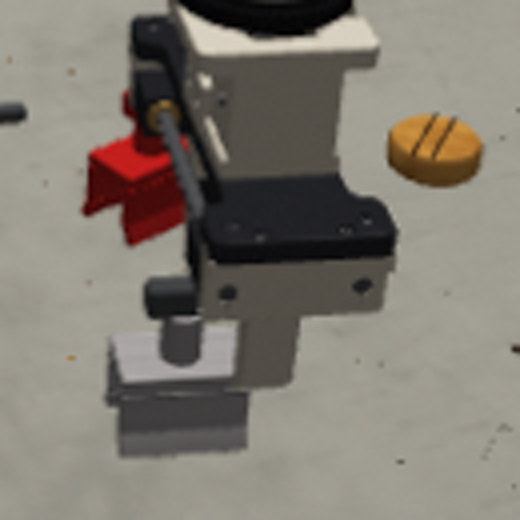

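The fingers straddle the arm beside the stem, with the stem at crop (180,340) and the finger at (265,350). I'll close the gripper.

Emit:
arm_command:
  targets:
    - {"x": 0, "y": 0, "z": 0, "roll": 0}
    - {"x": 0, "y": 0, "z": 0, "roll": 0}
    - {"x": 0, "y": 0, "z": 0, "roll": 0}
    - {"x": 0, "y": 0, "z": 0, "roll": 0}
    - {"x": 0, "y": 0, "z": 0, "roll": 0}
    - {"x": 0, "y": 0, "z": 0, "roll": 0}
    - {"x": 0, "y": 0, "z": 0, "roll": 0}
    - {"x": 0, "y": 0, "z": 0, "roll": 0}
  fingers: 0

```text
time: 3.58
tool_pos: [564.9, -369.0, 60.7]
tcp_rot: [3.141, -0.0, 2.862]
contact_force: [-0.1, -0.2, -0.9]
grip_width: 43.2
```

Emit:
arm_command:
  targets:
    - {"x": 0, "y": 0, "z": 0, "roll": 0}
    - {"x": 0, "y": 0, "z": 0, "roll": 0}
    - {"x": 0, "y": 0, "z": 0, "roll": 0}
    - {"x": 0, "y": 0, "z": 0, "roll": 0}

```text
time: 3.92
tool_pos: [565.0, -369.0, 60.7]
tcp_rot: [3.142, 0.0, 2.862]
contact_force: [0.3, 0.1, -0.6]
grip_width: 16.4
```

```bash
python3 - <<'E'
from h import *
from plant import bot
c=bot.capture("side")["img"];o=bot.get_obs();print(o['tool_pos'],o['tcp_rot'],o['contact_force'],o['grip_width'])
f=lambda i,x,y,w,h,k:cv2.resize(i[y:y+h,x:x+w],(w*k,h*k),interpolation=cv2.INTER_CUBIC)
cv2.imwrite("pics/a3.png",f(c,340,200,130,130,4))
E
```

```text
[ 564.96857747 -368.98770531   60.73145625] [ 3.14144229e+00 -1.03811150e-05  2.86172947e+00] [-0.45518036  0.31437261 -0.13245273] 13.653240927895654
```

View pics/a3.png

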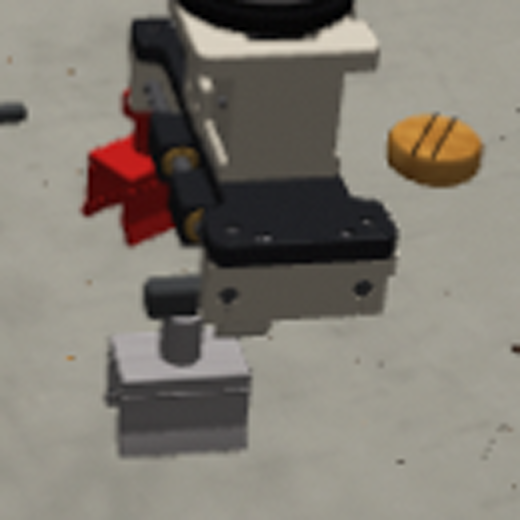

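Emit:
arm_command:
  targets:
    - {"x": 0, "y": 0, "z": 2, "roll": 0}
    - {"x": 0, "y": 0, "z": 6, "roll": 0}
    - {"x": 0, "y": 0, "z": 10, "roll": 0}
    - {"x": 0, "y": 0, "z": 13, "roll": 0}
    - {"x": 0, "y": 0, "z": 13, "roll": 0}
    - {"x": 0, "y": 0, "z": 13, "roll": 0}

```text
time: 4.47
tool_pos: [565.5, -369.4, 192.4]
tcp_rot: [-3.14, 0.003, 2.862]
contact_force: [-0.3, -0.6, -3.5]
grip_width: 13.8
```

Emit:
arm_command:
  targets:
    - {"x": 0.5, "y": 4, "z": 0, "roll": 0.08}
    - {"x": 0.7, "y": 8, "z": 0, "roll": 0.16}
    - {"x": 0.7, "y": 12, "z": 0, "roll": 0.24}
    - {"x": 0.7, "y": 16, "z": 0, "roll": 0.32}
    - {"x": 0.7, "y": 20, "z": 0, "roll": 0.4}
    - {"x": 0.7, "y": 24, "z": 0, "roll": 0.46}
    - {"x": 0.7, "y": 27, "z": 0, "roll": 0.5}
    - {"x": 0.7, "y": 27, "z": 0, "roll": 0.5}

```text
time: 5.13
tool_pos: [570.2, -92.6, 188.3]
tcp_rot: [3.136, -0.004, -2.914]
contact_force: [0.1, -1.3, -2.4]
grip_width: 13.9
```

Emit:
arm_command:
  targets:
    - {"x": 0.5, "y": 4, "z": 0, "roll": 0.08}
    - {"x": 0.7, "y": 8, "z": 0, "roll": 0.16}
    - {"x": 0.7, "y": 12, "z": 0, "roll": 0.24}
    - {"x": 0.7, "y": 16, "z": 0, "roll": 0.32}
    - {"x": 0.7, "y": 20, "z": 0, "roll": 0.4}
    - {"x": 0.7, "y": 24, "z": 0, "roll": 0.41}
    - {"x": 0.7, "y": 28.2, "z": 0, "roll": 0.41}
    - {"x": 0.7, "y": 28.2, "z": 0, "roll": 0.41}

```text
time: 5.8
tool_pos: [577.0, 189.9, 188.1]
tcp_rot: [3.137, -0.002, -2.506]
contact_force: [-0.1, -2.0, -3.0]
grip_width: 13.9
```

Emit:
arm_command:
  targets:
    - {"x": 0, "y": 0, "z": 0, "roll": 0}
    - {"x": 0, "y": 0, "z": 0, "roll": 0}
    - {"x": 0, "y": 0, "z": 0, "roll": 0}

```text
time: 6.05
tool_pos: [578.6, 181.5, 189.5]
tcp_rot: [3.141, -0.002, -2.513]
contact_force: [0.3, 0.4, -3.0]
grip_width: 13.8
```

```bash
python3 - <<'E'
from h import *
from plant import bot
c=bot.capture("side")["img"];o=bot.get_obs();print(o['time'],o['tool_pos'],o['tcp_rot'],o['contact_force'],o['grip_width'],o['joint_positions'])
t=bot.capture("top")["img"]
cv2.imwrite("pics/side4.png",c);cv2.imwrite("pics/top4.png",t)
f=lambda i,x,y,w,h,k:cv2.resize(i[y:y+h,x:x+w],(w*k,h*k),interpolation=cv2.INTER_CUBIC)
cv2.imwrite("pics/a4.png",np.hstack([f(c,240,80,100,130,4),f(t,150,100,100,130,4)]))
E
```

```text
6.1 [578.86156594 181.35974364 189.82536611] [ 3.14103313e+00 -1.74675500e-03 -2.51337782e+00] [ 0.15373317 -0.20084875 -2.99088249] 13.919470024350288 [ 1.77471508e-01  5.21652012e-01  1.34132059e+00 -2.68545391e-04
  1.28043610e+00 -2.02146205e+00]
```

View pics/a4.png

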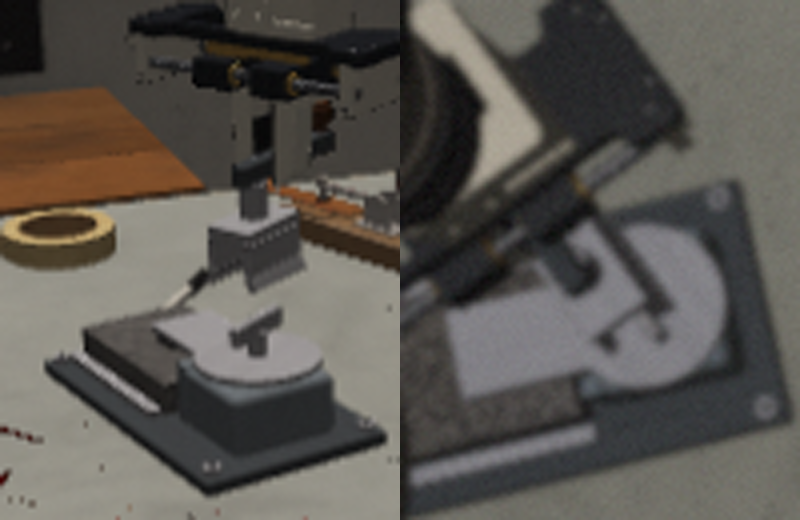

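```bash
python3 - <<'E'
from h import *
s=cv2.imread("pics/side4.png");t=cv2.imread("pics/top4.png")
def crop(i,x,y,w,h,f):return np.clip(cv2.resize(i[y:y+h,x:x+w],(w*f,h*f),interpolation=cv2.INTER_CUBIC)*1.5,0,255).astype(np.uint8)
a=np.array([559.6,167.4]);d=np.array([np.cos(.628),np.sin(.628)])
n=np.array([-d[1],d[0]])
S=crop(s,285,105,40,60,10);T=crop(t,175,140,40,60,10)
def mark(I,cam,x0,y0,P,col):
    u=proj(cam,P);p=((u-[x0,y0]+.5)*10-.5).astype(int);cv2.circle(I,tuple(int(v) for v in p),3,col,-1)
for P in [(*(a-18*d+7*n),214),(*(a-18*d-7*n),214),(*(a-18*d-7*n),198),(*a,174-6)]:
    mark(S,'side',285,105,P,(0,0,255));mark(T,'top',175,140,P,(0,0,255))
for sx in(-30,30):
  for sy in(-22.5,22.5):
    for z in(174,130):
      P=(*(a+sx*d+sy*n),z);mark(S,'side',285,105,P,(0,255,0));mark(T,'top',175,140,P,(0,255,0))
b=np.array([560,169.5])
for sx in(-28,28):
  for sy in(-4,4):
    P=(*(b+sx*d+sy*n),100);mark(S,'side',285,105,P,(255,0,0));mark(T,'top',175,140,P,(255,0,0))
cv2.imwrite("pics/c4.png",np.hstack([S,T]))
E
```

```text
(no output)
```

View pics/c4.png

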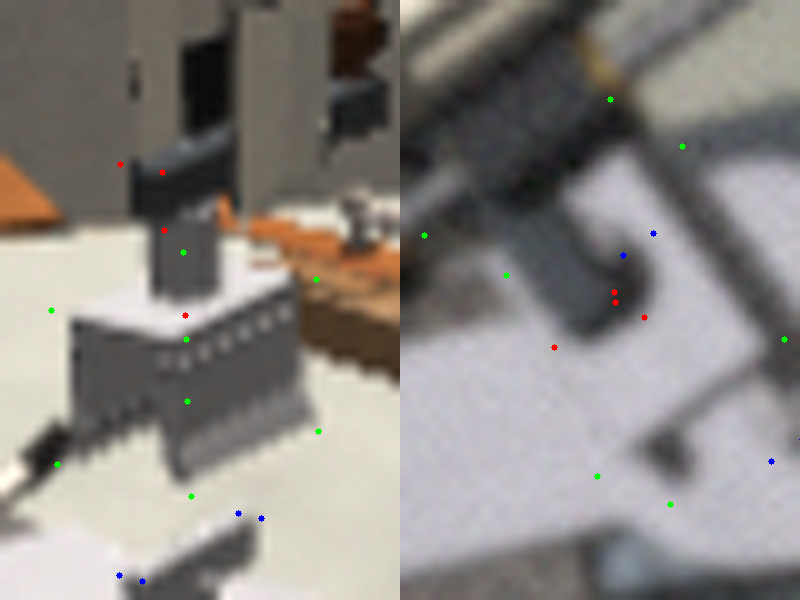

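```bash
python3 - <<'E'
from h import *
t=cv2.imread("pics/top0.png");s=cv2.imread("pics/side0.png")
g=t.max(2).astype(float)
P=[];
for v in range(165,184):   # per row, dark centroid about strip
    u0=201.5+(v-164.5)*(215-201.5)/20.5
    us=np.arange(int(u0)-4,int(u0)+6);w=np.clip(118-g[v,us],0,None);
    if w.sum()>0:P.append([ (w*us).sum()/w.sum(),v, w.sum()])
P=np.array(P);print(np.round(P,1).tolist())
W=np.array([plane('top',p[0],p[1],95)[:2] for p in P])
for sl in (slice(0,10),slice(0,19),slice(0,12)):
    q=W[sl];vx=cv2.fitLine(q.astype(np.float32),cv2.DIST_HUBER,0,.01,.01).ravel();print(np.arctan(vx[1]/vx[0]))
g=s.max(2)
print(g[150:175,290:318])
E
```

```text
[[201.8, 165.0, 156.0], [202.3, 166.0, 156.0], [203.0, 167.0, 157.0], [203.4, 168.0, 173.0], [204.4, 169.0, 176.0], [205.2, 170.0, 164.0], [206.2, 171.0, 154.0], [206.8, 172.0, 168.0], [207.9, 173.0, 212.0], [208.8, 174.0, 232.0], [210.4, 175.0, 268.0], [210.9, 176.0, 283.0], [211.2, 177.0, 243.0], [211.5, 178.0, 212.0], [212.1, 179.0, 185.0], [213.0, 180.0, 168.0], [213.7, 181.0, 169.0], [214.2, 182.0, 203.0], [214.7, 183.0, 223.0]]
0.6715181
0.6516526
0.69607884
[[ 22  56 113 146 147 147 149 148 149 148 148 150 151 151 150 150 149 149
  148 149 149 149 149 148 148 147 148 148]
 [ 55 111 144 145 146 147 149 148 150 150 150 150 150 151 150 149 148 147
  147 148 147 147 147 147 146 147 149 148]
 [110 143 144 145 147 147 148 149 151 152 151 151 150 149 147 147 145 145
  144 144 144 144 143 144 146 146 147 147]
 [143 145 146 145 147 148 151 149 150 151 150 151 148 147 147 146 145 143
  143 143 142 142 142 144 145 146 146 148]
 [147 148 148 148 149 148 149 148 150 150 150 150 149 148 147 145 145 144
  144 144 142 142 144 144 144 146 146 147]
 [152 151 150 150 149 150 151 151 151 151 150 
[... 1594 characters left out ...]
154 153 153 154 154 155 155 157 157 157 158 153 128 114 113 116 135 155
  156 159 158 158 158 157 158 157 156 157]
 [153 154 154 154 155 156 157 157 157 157 158 156 155 155 154 155 155 156
  157 158 158 157 157 157 157 157 157 157]
 [148 154 155 155 156 156 156 157 156 156 155 154 154 154 155 155 157 157
  158 157 157 156 156 157 157 157 157 152]
 [110 132 149 157 156 157 156 155 154 154 152 154 154 155 156 156 157 156
  157 156 155 157 157 158 156 145 131 112]
 [ 65  79 112 133 146 150 155 155 153 154 154 154 155 156 156 157 156 156
  157 157 159 155 139 133 118 100  79  75]
 [ 84  68  61  81 104 108 120 126 128 136 140 148 148 149 148 146 137 137
  134 127 122 117  89  80  59  75  90 101]]
```

Emit:
arm_command:
  targets:
    - {"x": 0, "y": 0.15, "z": 0, "roll": 0.05}
    - {"x": 0, "y": 0.15, "z": -1, "roll": 0.05}
    - {"x": 0, "y": 0.15, "z": -2, "roll": 0.05}
    - {"x": 0, "y": 0.15, "z": -2.5, "roll": 0.05}
    - {"x": 0, "y": 0.15, "z": -2.5, "roll": 0.05}
    - {"x": 0, "y": 0.15, "z": -2.5, "roll": 0.05}

```text
time: 6.65
tool_pos: [578.7, 184.2, 164.9]
tcp_rot: [3.141, -0.001, -2.462]
contact_force: [1.0, -0.1, -2.6]
grip_width: 13.7
```

```bash
python3 - <<'E'
from h import *
from plant import bot
c=bot.capture("side")["img"];o=bot.get_obs();print(o['time'],o['tool_pos'],o['tcp_rot'],o['contact_force'],o['grip_width'])
def crop(i,x,y,w,h,f):return np.clip(cv2.resize(i[y:y+h,x:x+w],(w*f,h*f),interpolation=cv2.INTER_CUBIC)*1.5,0,255).astype(np.uint8)
t=bot.capture("top")["img"]
cv2.imwrite("pics/a5.png",np.hstack([crop(c,280,115,50,70,8),crop(t,175,140,50,70,8)]))
E
```

```text
6.7 [578.98541699 184.38975131 165.54797646] [ 3.14130945e+00 -2.86361658e-04 -2.46196947e+00] [-0.34934984  1.06654364 -2.83717846] 13.463427646269016
```

View pics/a5.png

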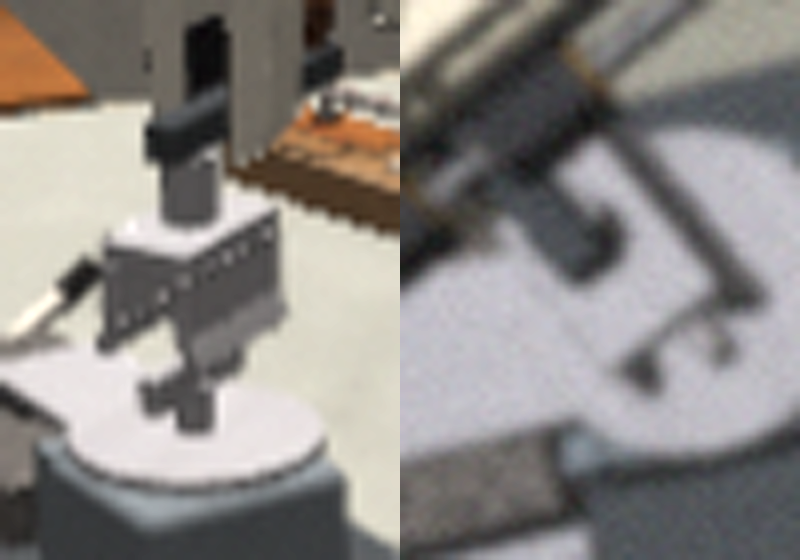

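The fork hangs square above the bar. The side crop shows its stem at x=189 and the post at x=195, about 1.5 mm apart and within the play. I'll nudge and lower.

Emit:
arm_command:
  targets:
    - {"x": 0.1, "y": 0, "z": -0.5, "roll": 0}
    - {"x": 0.1, "y": 0, "z": -1.0, "roll": 0}
    - {"x": 0.1, "y": 0, "z": -1.5, "roll": 0}
    - {"x": 0.1, "y": 0, "z": -2.0, "roll": 0}
    - {"x": 0.1, "y": 0, "z": -2.0, "roll": 0}

```text
time: 7.17
tool_pos: [579.2, 184.4, 144.2]
tcp_rot: [3.14, -0.002, -2.461]
contact_force: [-0.1, -0.4, -3.6]
grip_width: 13.8
```

Emit:
arm_command:
  targets:
    - {"x": 0, "y": 0, "z": -0.4, "roll": 0}
    - {"x": 0, "y": 0, "z": -0.8, "roll": 0}
    - {"x": 0, "y": 0, "z": -1.2, "roll": 0}
    - {"x": 0, "y": 0, "z": -1.2, "roll": 0}
    - {"x": 0, "y": 0, "z": -1.2, "roll": 0}

```text
time: 7.58
tool_pos: [579.8, 184.5, 133.4]
tcp_rot: [3.141, -0.001, -2.461]
contact_force: [0.2, 0.0, -3.2]
grip_width: 13.8
```

```bash
cat > look.py <<'E'
import sys
from h import *
from plant import bot
c=bot.capture("side")["img"];o=bot.get_obs();print(o['time'],o['tool_pos'],o['tcp_rot'],o['contact_force'],o['moment'],o['grip_width'],o['joint_positions'])
def crop(i,x,y,w,h,f):return np.clip(cv2.resize(i[y:y+h,x:x+w],(w*f,h*f),interpolation=cv2.INTER_CUBIC)*1.5,0,255).astype(np.uint8)
t=bot.capture("top")["img"]
cv2.imwrite(sys.argv[1],np.hstack([crop(c,270,125,66,70,6),crop(t,165,130,66,70,6)]))
E
python3 look.py pics/a6.png
```

```text
7.6333 [580.01205808 184.48274881 133.73195109] [ 3.14151903e+00 -1.23592623e-05 -2.46141009e+00] [-0.18924376 -0.54166511 -4.06182356] [0.10385691 0.00437622 0.0183751 ] 13.44881787793448 [ 1.82060762e-01  5.75155748e-01  1.41136954e+00  6.42461320e-05
  1.15511340e+00 -2.06894407e+00]
```

View pics/a6.png

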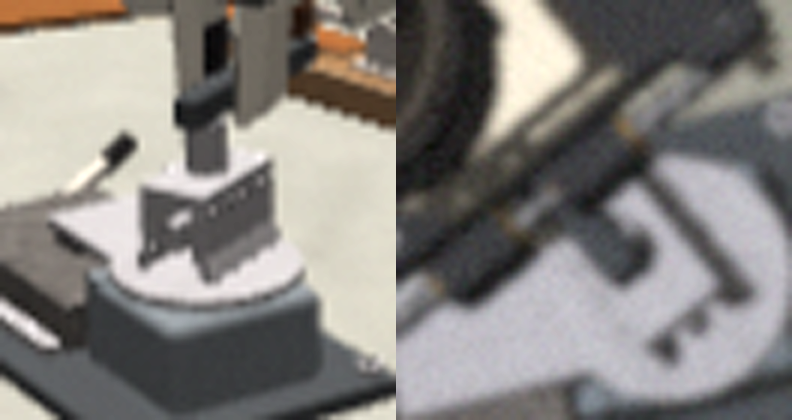

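Emit:
arm_command:
  targets:
    - {"x": 0, "y": 0, "z": -0.15, "roll": 0}
    - {"x": 0, "y": 0, "z": -0.3, "roll": 0}
    - {"x": 0, "y": 0, "z": -0.3, "roll": 0}
    - {"x": 0, "y": 0, "z": -0.3, "roll": 0}

```text
time: 8.02
tool_pos: [580.4, 184.7, 131.4]
tcp_rot: [-3.141, 0.001, -2.461]
contact_force: [0.2, 0.0, 0.2]
grip_width: 13.5
```

```bash
python3 -c "
import numpy as np
for k in range(0,25):
    p=-0.05*k;print(round(p,2),np.round(2.4*np.array([np.cos(.68+p)-np.cos(.68),np.sin(.68+p)-np.sin(.68)]),2))"
```

```text
-0.0 [0. 0.]
-0.05 [ 0.07 -0.1 ]
-0.1 [ 0.14 -0.19]
-0.15 [ 0.2 -0.3]
-0.2 [ 0.26 -0.4 ]
-0.25 [ 0.32 -0.51]
-0.3 [ 0.36 -0.62]
-0.35 [ 0.4  -0.73]
-0.4 [ 0.44 -0.85]
-0.45 [ 0.47 -0.96]
-0.5 [ 0.5  -1.08]
-0.55 [ 0.51 -1.2 ]
-0.6 [ 0.53 -1.32]
-0.65 [ 0.53 -1.44]
-0.7 [ 0.53 -1.56]
-0.75 [ 0.53 -1.68]
-0.8 [ 0.52 -1.8 ]
-0.85 [ 0.5  -1.92]
-0.9 [ 0.48 -2.03]
-0.95 [ 0.45 -2.15]
-1.0 [ 0.41 -2.26]
-1.05 [ 0.37 -2.38]
-1.1 [ 0.33 -2.49]
-1.15 [ 0.27 -2.6 ]
-1.2 [ 0.22 -2.7 ]
```

Emit:
arm_command:
  targets:
    - {"x": 0.07, "y": -0.1, "z": 0, "roll": -0.05}
    - {"x": 0.14, "y": -0.19, "z": 0, "roll": -0.1}
    - {"x": 0.2, "y": -0.3, "z": 0, "roll": -0.15}
    - {"x": 0.26, "y": -0.4, "z": 0, "roll": -0.2}
    - {"x": 0.32, "y": -0.51, "z": 0, "roll": -0.25}
    - {"x": 0.36, "y": -0.62, "z": 0, "roll": -0.3}
    - {"x": 0.4, "y": -0.73, "z": 0, "roll": -0.35}
    - {"x": 0.44, "y": -0.85, "z": 0, "roll": -0.4}

```text
time: 8.68
tool_pos: [584.6, 175.5, 131.2]
tcp_rot: [-3.141, 0.0, -2.864]
contact_force: [-0.5, -1.6, 1.2]
grip_width: 13.4
```

```bash
python3 look.py pics/a7.png
```

```text
8.7333 [584.62113    175.322843   131.18310482] [-3.14073045e+00  3.37588624e-04 -2.86664325e+00] [ 0.65992358 -1.40670786  0.59170623] [-0.22159919  0.09851375  0.05139733] 13.848393435862972 [ 1.66283633e-01  5.80453418e-01  1.40937598e+00 -8.98390396e-04
  1.15133430e+00 -1.67909624e+00]
```

View pics/a7.png

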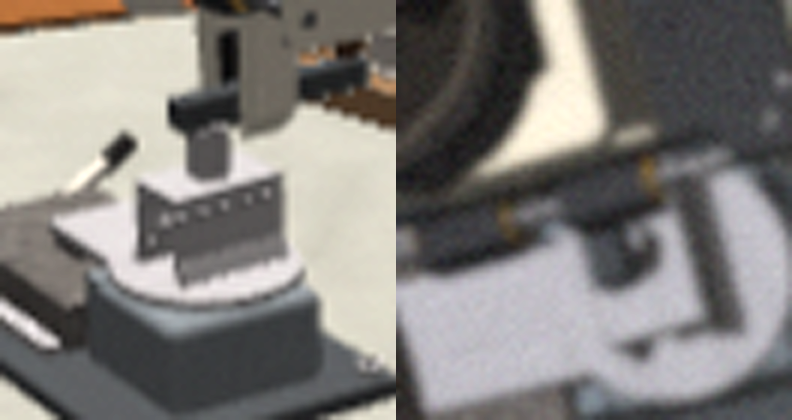

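The fork is home on the flange and turning with the gripper, with no lifting seen. I'll carry on.

Emit:
arm_command:
  targets:
    - {"x": 0.03, "y": -0.11, "z": 0, "roll": -0.05}
    - {"x": 0.06, "y": -0.23, "z": 0, "roll": -0.1}
    - {"x": 0.07, "y": -0.35, "z": 0, "roll": -0.15}
    - {"x": 0.09, "y": -0.47, "z": 0, "roll": -0.2}
    - {"x": 0.09, "y": -0.59, "z": 0, "roll": -0.25}
    - {"x": 0.09, "y": -0.71, "z": 0, "roll": -0.3}
    - {"x": 0.09, "y": -0.83, "z": 0, "roll": -0.35}
    - {"x": 0.08, "y": -0.95, "z": 0, "roll": -0.4}

```text
time: 9.45
tool_pos: [585.0, 166.0, 131.1]
tcp_rot: [-3.141, -0.0, 3.022]
contact_force: [-0.8, -1.9, 1.4]
grip_width: 13.5
```

```bash
python3 look.py pics/a8.png
```

```text
9.5 [585.01359587 165.85963178 131.06077214] [-3.14070738e+00 -1.05923870e-04  3.01832976e+00] [-0.98205252 -2.42670409  3.50403433] [-0.44901309  0.29674124  0.1030455 ] 13.706559335756054 [ 1.50722471e-01  5.77114689e-01  1.41591081e+00 -9.02745941e-04
  1.14890880e+00 -1.29644121e+00]
```

View pics/a8.png

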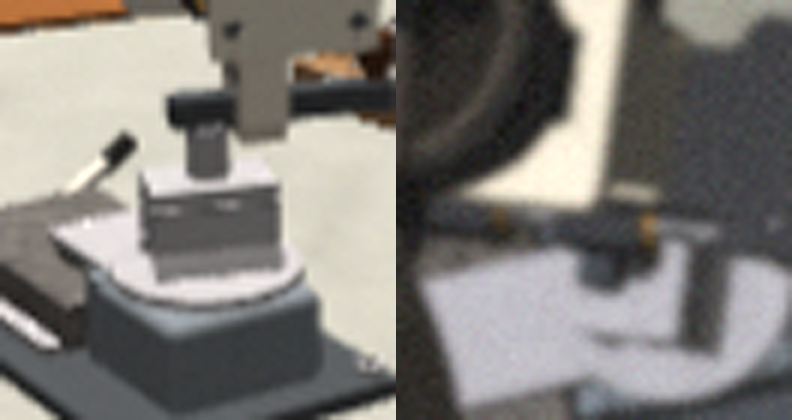

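Emit:
arm_command:
  targets:
    - {"x": -0.02, "y": -0.12, "z": 0, "roll": -0.05}
    - {"x": -0.04, "y": -0.23, "z": 0, "roll": -0.1}
    - {"x": -0.07, "y": -0.35, "z": 0, "roll": -0.15}
    - {"x": -0.07, "y": -0.35, "z": 0, "roll": -0.15}

```text
time: 9.88
tool_pos: [584.3, 162.5, 131.0]
tcp_rot: [-3.141, -0.0, 2.873]
contact_force: [-1.6, -2.1, 2.8]
grip_width: 13.9
```

```bash
python3 look.py pics/a9.png
```

```text
9.9333 [584.36169008 162.65899174 130.99272581] [-3.14107538e+00  2.12109885e-05  2.87469436e+00] [-1.32428202 -3.96596528  3.13650902] [-0.58785689  0.405358    0.10473678] 14.052710568873017 [ 1.45448095e-01  5.74535219e-01  1.42087265e+00 -5.29388688e-04
  1.14637270e+00 -1.15823188e+00]
```

View pics/a9.png

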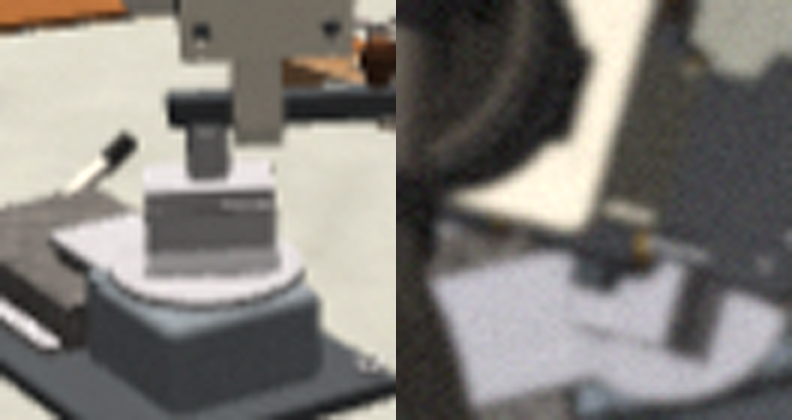

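```bash
cat > foot.py <<'E'
import sys
from h import *
from plant import bot
n=sys.argv[1]
c=bot.capture("side")["img"];cv2.imwrite(n,c);o=bot.get_obs();print(o['time'],o['contact_force'],o['moment'])
a=cv2.imread("pics/side0.png")
f=lambda i:np.clip(cv2.resize(i[145:190,255:320],None,fx=6,fy=6,interpolation=cv2.INTER_CUBIC)*1.5,0,255).astype(np.uint8)
cv2.imwrite(n.replace('.png','z.png'),np.hstack([f(a),f(c)]))
for col in range(279,290,2):
    print(col,a[152:176,col,1].tolist(),c[152:176,col,1].tolist())
E
python3 foot.py pics/s10.png
```

```text
10.0333 [-0.8161658  -4.54441754  2.94480715] [-0.73268116  0.49179348  0.09479984]
279 [148, 147, 148, 149, 133, 97, 83, 84, 119, 131, 77, 51, 44, 56, 78, 82, 84, 82, 81, 82, 81, 77, 68, 49] [147, 146, 148, 149, 133, 96, 83, 81, 84, 85, 80, 117, 129, 78, 50, 52, 68, 82, 80, 83, 81, 77, 66, 50]
281 [149, 146, 147, 156, 152, 111, 83, 99, 133, 149, 140, 98, 42, 26, 48, 75, 80, 80, 79, 82, 83, 81, 81, 78] [148, 146, 146, 155, 152, 111, 83, 82, 84, 85, 98, 132, 150, 140, 98, 42, 27, 49, 77, 83, 81, 81, 81, 78]
283 [148, 157, 174, 162, 115, 86, 83, 118, 151, 151, 150, 148, 117, 54, 30, 53, 83, 82, 79, 80, 82, 84, 88, 69] [148, 158, 175, 161, 114, 86, 80, 79, 85, 88, 120, 151, 152, 150, 148, 117, 55, 29, 51, 79, 80, 84, 88, 68]
285 [163, 168, 115, 81, 82, 83, 99, 134, 152, 152, 152, 151, 151, 128, 75, 56, 72, 87, 100, 81, 42, 41, 39, 38] [163, 166, 115, 82, 83, 82, 80, 82, 88, 103, 135, 151, 150, 151, 151, 150, 129, 89, 93, 81, 41, 40, 38, 38]
287 [123, 75, 101, 145, 130, 99, 121, 152, 151, 153, 154, 153, 153, 153, 140, 97, 68, 89, 104, 95, 88, 83, 56, 40] [123, 76, 101, 144, 130, 96, 84, 85, 88, 119, 152, 152, 151, 152, 153, 152, 153, 138, 109, 92, 87, 83, 58, 40]
289 [53, 110, 145, 148, 150, 146, 144, 154, 153, 153, 152, 153, 154, 153, 152, 152, 151, 149, 144, 111, 73, 84, 86, 64] [52, 109, 143, 146, 149, 139, 107, 84, 100, 134, 152, 150, 152, 151, 151, 149, 149, 151, 146, 112, 73, 84, 86, 64]
```

View pics/s10z.png

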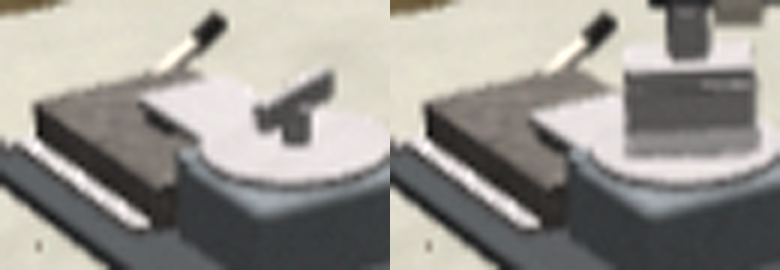

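```bash
python3 - <<'E'
from h import *
P=plane('side',283,161,66);print(P,(proj('side',P-[0,0,10])-proj('side',P))/10)
a=cv2.imread("pics/side0.png")[...,1].astype(np.float32);c=cv2.imread("pics/s10.png")[...,1].astype(np.float32)
from scipy.ndimage import shift
for col in range(281,287):
    p=a[157:167,col]; # subpixel: minimise
    best=min(np.arange(2,4.5,.02),key=lambda d:np.sum((np.interp(np.arange(157,167)+d,np.arange(400),c[:,col])-p)**2));print(col,best)
E
```

```text
[523.86204925 260.04003239  66.        ] [0.01531874 0.31255094]
281 3.000000000000001
282 3.040000000000001
283 3.000000000000001
284 3.000000000000001
285 3.000000000000001
286 3.120000000000001
```

The foot has come down 3.0 px (9.6 mm, or 0.69 rad of turn), so the spindle is at 0.69 to 0.79. I'll turn about 0.12 more.

Emit:
arm_command:
  targets:
    - {"x": -0.04, "y": -0.11, "z": 0, "roll": -0.05}
    - {"x": -0.08, "y": -0.22, "z": 0, "roll": -0.1}
    - {"x": -0.1, "y": -0.27, "z": 0, "roll": -0.12}
    - {"x": -0.1, "y": -0.27, "z": 0, "roll": -0.12}
    - {"x": -0.1, "y": -0.27, "z": 0, "roll": -0.12}

```text
time: 10.45
tool_pos: [583.5, 160.2, 130.9]
tcp_rot: [-3.141, 0.0, 2.754]
contact_force: [-1.8, -4.7, 4.6]
grip_width: 13.7
```

```bash
cat > fs.py <<'E'
import sys
from h import *
from plant import bot
c=bot.capture("side")["img"];cv2.imwrite(sys.argv[1],c);o=bot.get_obs();print(o['time'],o['tool_pos'],o['tcp_rot'],o['contact_force'],o['moment'])
a=cv2.imread("pics/side0.png")[...,1].astype(np.float32);c=c[...,1].astype(np.float32)
for col in range(281,287):
    p=a[157:167,col]
    best=min(np.arange(0,6,.02),key=lambda d:np.sum((np.interp(np.arange(157,167)+d,np.arange(400),c[:,col])-p)**2));print(col,round(best,2),round(best/.3126,1),'mm',round(best/.3126/14,3),'rad')
E
python3 fs.py pics/s11.png
```

```text
10.5 [583.49480628 160.16849479 130.93127085] [-3.14144626e+00  2.29465523e-04  2.75359054e+00] [-2.0087653  -4.63324532  4.44440531] [-0.84433743  0.58362253  0.12035854]
281 3.46 11.1 mm 0.791 rad
282 3.48 11.1 mm 0.795 rad
283 3.46 11.1 mm 0.791 rad
284 3.52 11.3 mm 0.804 rad
285 3.62 11.6 mm 0.827 rad
286 3.52 11.3 mm 0.804 rad
```

Emit:
arm_command:
  targets:
    - {"x": 0, "y": 0, "z": 0, "roll": 0}
    - {"x": 0, "y": 0, "z": 0, "roll": 0}
    - {"x": 0, "y": 0, "z": 0, "roll": 0}
    - {"x": 0, "y": 0, "z": 0, "roll": 0}
    - {"x": 0, "y": 0, "z": 0, "roll": 0}
    - {"x": 0, "y": 0, "z": 0, "roll": 0}
  fingers: 0.6

```text
time: 11.0
tool_pos: [583.5, 160.5, 130.6]
tcp_rot: [3.141, -0.0, 2.752]
contact_force: [-0.1, -0.2, 0.3]
grip_width: 48.9
```

```bash
python3 fs.py pics/s12.png; python3 look.py pics/a12.png
```

```text
11.05 [583.47786181 160.44173423 130.64624096] [ 3.14137685e+00 -6.12600531e-05  2.75193986e+00] [ 0.73615924 -0.17569217 -0.10355766] [-0.01043429 -0.01451439  0.04494684]
281 3.44 11.0 mm 0.786 rad
282 3.48 11.1 mm 0.795 rad
283 3.46 11.1 mm 0.791 rad
284 3.54 11.3 mm 0.809 rad
285 3.64 11.6 mm 0.832 rad
286 3.54 11.3 mm 0.809 rad
11.1 [583.4790639  160.41803215 130.66348625] [ 3.14138469e+00 -3.58427426e-05  2.75188559e+00] [-0.67661421 -0.08463417 -0.17248762] [-0.02325478 -0.01270039  0.07142072] 53.74249155707065 [ 1.41608097e-01  5.72224621e-01  1.42613538e+00  2.16999939e-04
  1.14315819e+00 -1.03957116e+00]
```

View pics/a12.png

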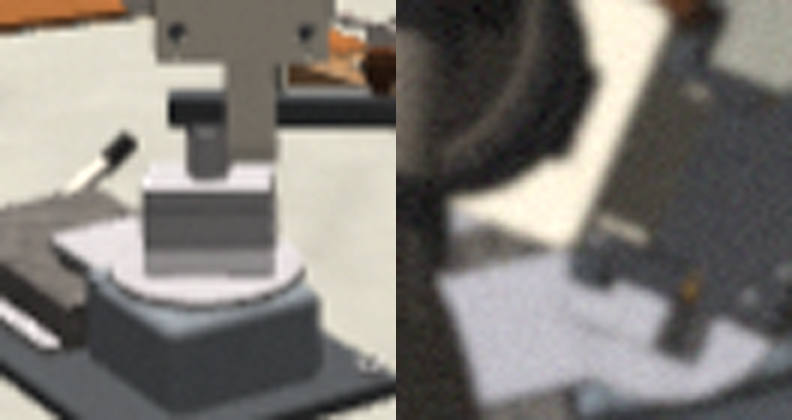

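Released, with the crank upright and the foot unmoved. I'll lift clear and move off so both cameras can see.

Emit:
arm_command:
  targets:
    - {"x": 0, "y": 0, "z": 2, "roll": 0}
    - {"x": 0, "y": 0, "z": 5, "roll": 0}
    - {"x": 0, "y": 0, "z": 8, "roll": 0}
    - {"x": 0, "y": 0, "z": 11, "roll": 0}
    - {"x": 0, "y": 0, "z": 11, "roll": 0}

```text
time: 11.57
tool_pos: [586.1, 160.8, 247.6]
tcp_rot: [3.136, 0.01, 2.752]
contact_force: [0.8, 0.6, 0.6]
grip_width: 55.1
```

Emit:
arm_command:
  targets:
    - {"x": -4, "y": 4, "z": 0, "roll": 0}
    - {"x": -8, "y": 8, "z": 0, "roll": 0}
    - {"x": -12, "y": 12, "z": 0, "roll": 0}
    - {"x": -14, "y": 16, "z": 0, "roll": 0}
    - {"x": -16, "y": 20, "z": 0, "roll": 0}
    - {"x": -18, "y": 23, "z": 0, "roll": 0}
    - {"x": -18, "y": 23, "z": 0, "roll": 0}
    - {"x": -18, "y": 23, "z": 0, "roll": 0}

```text
time: 12.23
tool_pos: [399.1, 395.4, 240.5]
tcp_rot: [3.14, -0.002, 2.758]
contact_force: [-0.6, -0.1, -0.8]
grip_width: 55.2
```

```bash
python3 fs.py pics/s13.png; python3 look.py pics/a13.png; python3 - <<'E'
from plant import bot
import cv2
cv2.imwrite('pics/top13.png',bot.capture('top')['img'])
E
```

```text
12.2833 [400.8560108  393.26935639 240.42737251] [ 3.14114140e+00 -8.11106097e-04  2.75744799e+00] [-0.03214544 -0.04991182  0.31726375] [ 0.01341461 -0.07602143  0.05220932]
281 3.46 11.1 mm 0.791 rad
282 3.46 11.1 mm 0.791 rad
283 3.46 11.1 mm 0.791 rad
284 3.52 11.3 mm 0.804 rad
285 3.64 11.6 mm 0.832 rad
286 3.52 11.3 mm 0.804 rad
12.3333 [402.27976242 391.48212192 240.39980778] [-3.14130058e+00  4.16071035e-05  2.75558049e+00] [-0.38841617 -0.27666992 -0.54963825] [-0.0055661  -0.03704513 -0.02479338] 55.15772072709497 [ 6.35373435e-01  3.99321102e-01  1.39863061e+00 -1.92947101e-04
  1.34386830e+00 -5.49367293e-01]
```

View pics/a13.png

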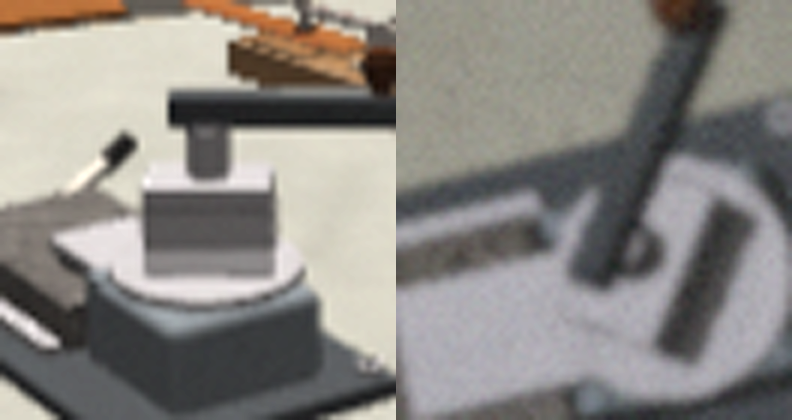

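View pics/s13.png

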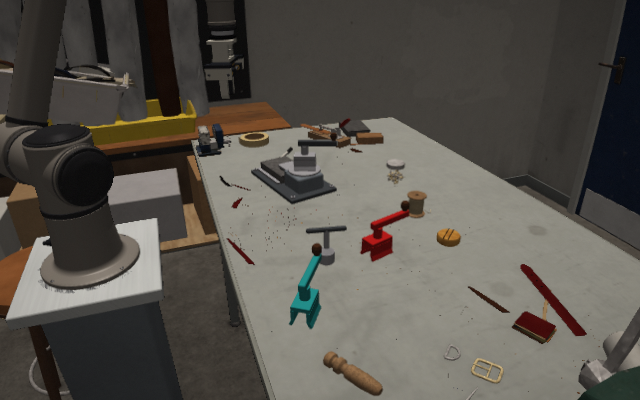

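```bash
python3 - <<'E'
from h import *
s=lambda u,v:(270+(u+.5)/6-.5,125+(v+.5)/6-.5)
t=lambda u,v:(165+(u-396+.5)/6-.5,130+(v+.5)/6-.5)
print('butt',tri(s(170,92),t(590,278)))
a=cv2.imread('pics/side0.png')[215:270,300:350].astype(int);b=cv2.imread('pics/s13.png')[215:270,300:350].astype(int);print('tkey diff',abs(a-b).mean())
from plant import bot
print(bot.get_obs()['contact_force'])
bot.close_job()
E
```

```text
butt (array([545.93942295, 168.73581275, 158.58491773]), np.float64(2.011826711678907))
tkey diff 1.7606060606060605
[-0.17546504 -0.50442687  0.04744594]
the job is handed in; nothing more can be done
```

The grey crank is on the spindle and the clamp foot is down on the slab. I handed the job in at about 12.5 s; no verdict is reported.

**What I did:** I lifted the grey crank by its arm, 24 mm out from its axis to clear the thicker stem. I set the fork over the tee bar until it met the flange, then turned it about 1.07 rad clockwise. After releasing it I backed the arm away.

**Last checks:**
- **Fork home:** contact came with the tool at about 131 mm, against 130.7 mm expected for fully home. A rough two-view check put the arm's top 4–5 mm above the expected 154 mm. A similar check before pick-up read 3 mm high, so I trust the tool height more.
- **Clamp foot:** the plate came down about 11.2 mm, which is roughly 0.80 rad of spindle turn. With the unknown start of 0 to 0.1, the spindle is at about 0.8 to 0.9, past the pad's contact at 0.75. It did not change after release.
- **Scene:** the crank stands upright with nothing touching it, and the T-key and the red and turquoise cranks are where they were. The highest wrist force I read was about 7 N.

The two views disagreed on the bar's direction at first (0.61 against 0.75 rad). I refitted the line and used 0.68, which was within the fork's play.

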